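Lid the dry pots for the kiln

TASK

These four pots are bone dry and go into the kiln with their lids on. Take the four loose lids from the near board one by one and put each, right way up, on the pot whose mouth it fits, set down gently rather than dropped, and seated flat on the rim with its flange inside the mouth. Do not turn a lid over, leave the pots standing where they are, and do not disturb the two bottles.

Things in the scene. Friction and masses are not known exactly. Their poses are not given: they have to be found in the camera images.
- honey_pot: Small round honey pot, the smallest on the board, no handles. Loose, dry buff clay, 300 g, stands on the far board (12 mm thick). 82 mm tall, belly 86 mm across, open round mouth 52 mm inside, wall 5 mm. Origin: centre of its underside, z up. When seated, the origin of its lid honey_lid is 70 mm above it.
- teapot: Teapot: spout along the body's +x (tip 95 mm from the axis, 95 mm up), loop handle along -x (reaches 91 mm out, 92 mm up). Loose, dry buff clay, 500 g, stands on the far board (12 mm thick). 105 mm tall, belly 114 mm across, open round mouth 68 mm inside, wall 5 mm. Origin: centre of its underside, z up. When seated, the origin of its lid teapot_lid is 93 mm above it.
- tall_jar: Tall jar, the tallest on the board, no handles, a thin ridge round its shoulder. Loose, dry buff clay, 650 g, stands on the far board (12 mm thick). 135 mm tall, belly 120 mm across, open round mouth 84 mm inside, wall 5 mm. Origin: centre of its underside, z up. When seated, the origin of its lid jar_lid is 123 mm above it.
- crock: Wide crock, the widest mouth; two small lug handles along its +y and -y (reach 84 mm out, 67 mm up). Loose, dry buff clay, 700 g, stands on the far board (12 mm thick). 98 mm tall, belly 134 mm across, open round mouth 100 mm inside, wall 5 mm. Origin: centre of its underside, z up. When seated, the origin of its lid crock_lid is 86 mm above it.
- honey_lid: Lid of honey_pot: buff clay plate 66 mm across, 60 g, right way up on the near board (12 mm thick). Flange below, 12 mm deep, tapers from 44 to 34 mm across at its bottom; enters the mouth with 4 mm play. Plate edge 12-16 mm up, dome to 22. In the middle a ball knob 23 mm across, widest 37 mm up, top 47 mm up. Origin: centre of the flange's underside, z up.
- teapot_lid: Lid of teapot: buff clay plate 82 mm across, 90 g, right way up on the near board (12 mm thick). Flange below, 12 mm deep, tapers from 60 to 50 mm across at its bottom; enters the mouth with 4 mm play. Plate edge 12-16 mm up, dome to 22. In the middle an upright ring knob in the body's xz plane: 34 mm wide along x, 11 mm thick along y, 21 to 54 mm up. Origin: centre of the flange's underside, z up.
- jar_lid: Lid of tall_jar: buff clay plate 98 mm across, 140 g, right way up on the near board (12 mm thick). Flange below, 12 mm deep, tapers from 76 to 66 mm across at its bottom; enters the mouth with 4 mm play. Plate edge 12-16 mm up, dome to 22. In the middle a knob flaring up to a flat top 29 mm across (full width 41 to 48 mm up). Origin: centre of the flange's underside, z up.
- crock_lid: Lid of crock: buff clay plate 114 mm across, 190 g, right way up on the near board (12 mm thick). Flange below, 12 mm deep, tapers from 92 to 82 mm across at its bottom; enters the mouth with 4 mm play. Plate edge 12-16 mm up, dome to 22. In the middle a broad button knob 38 mm across (full width 33 to 45 mm up, top 47). Origin: centre of the flange's underside, z up.
- spray_bottle: Bystander: clear spray bottle with a black trigger head, 66 mm in diameter, 175 mm tall, standing on the table at the left end of the boards. Origin: centre of its underside.
- slip_bottle: Bystander: white squeeze bottle with a pointed red nozzle, 54 mm in diameter, 165 mm tall, standing on the table at the right end of the boards. Origin: centre of its underside.
There are look-alikes about, which are no part of the job. Leave any blue, purple or turquoise look-alike of the honey_lid alone.

How it is judged:
By the outcome, as a careful person would: the job done as asked, in the order asked, and still so for the second after the job is handed in, with the robot touching nothing.
It also fails if it takes over 144 s, if anything falls off the work surface, if the arm or the gripper's body presses on something with over 40 N, if the wrist force passes 120 N, or if a joint passes its speed limit or range.

ROBOT

A 6-joint arm with a two-finger parallel gripper is mounted at the origin on the work surface. World frame = base frame: x ahead of the robot, y to its left, z up, the work surface at z = 0. Lengths are in m, angles in rad, forces in N, time in s.
With the tool pointing down it reaches from about 0.275 to 0.825 m from the base axis. Payload 4.9 kg.
Tool frame: the origin (TCP) lies midway between the tips of the shut fingers; the grasp point (between the pads) lies 19 mm behind it; y points along the fingers, x is the direction in which the jaws open and shut, and the axes are right-handed (so a half turn about y gives the same grasp; the last joint's range is limited). The gripper opens to 85 mm and grips with 20 to 120 N. Pads are 22 mm wide; open, the fingers measure 114 mm over their backs; the gripper's body (76 mm by 85 mm) begins 54 mm behind the grasp point. The pads swing forward as they close: fully open they stand 13 mm farther back than shut.
Start: joints at [-0.134, 0.326, -0.193, 1.052, 0, 1.437], TCP at [0.55, 0, 0.231] pointing down, gripper open.
Joint ranges: [-2.65, 2.65], [-0.97, 1.79], [-1.3, 1.35], [-1.93, 2.1], [-1.47, 1.37], [-3.14, 3.14]. Speed limits (rad/s): [2.57, 2.57, 3.14, 3.14, 3.14, 3.14].

INTERFACE

Orientations are given as a unit quaternion [x, y, z, w].
In Python, from bench import telemetry, imaging, robot gives the robot as it stands.
- The arm moves only by the shell command python3 -m inch 'ROWS'. ROWS is JSON, a list of rows, each an object with "dp": the shift along the tool's x, y, z in cm, a list of three; "rotation": the turn, a rotation vector about the tool's x, y, z in rad, a list of three; "fingers": the finger opening in cm, from 0 to 8.54. In form: [{"dp": [tx, ty, tz], "rotation": [ax, ay, az], "fingers": fingers}, ...]. A call has 1 to 8 rows; each row is the pose to reach, as a shift and turn from the pose commanded when the call began, along the tool's axes at that moment; what a row does not reach only later rows make up. A row lasts 1/8 s, in which the tool goes at most 62.5 mm and 10.7 degrees, less where a joint would pass 70% of its speed; a pose out of reach is approached as far as the arm can. A call with a gripper value outside its range is refused whole. The fingers move at their own pace and stop on an object; the grip force is fixed at half the most. Time passes only in rows, so rows that repeat a pose let the fingers close. It gives the time, the measured TCP pose, the force and the opening at its end, in the units of the state.
- telemetry.state(): the state, without advancing time (a new reading comes with each control period).
- imaging.grab_frame(name): name is "scene" or "side" or "wrist"; returns a dict with "frame" (384x512x3 uint8, red, green, blue), "fx", "fy", "cx", "cy" (pixels), "k1" (the pictures are not rectified: a ray, as slopes to the right and down, at radius r is drawn at 1 + k1 r^2 times it, then the intrinsics apply), "extrinsics" (4x4, takes a point from camera to world coordinates). Camera axes: x right, y up, looking along -z (the intrinsics and any distortion apply to the point x, -y, -z); pixel columns grow to the right and rows downward; lengths in m; the calibration is good to about 2 mm. A picture is of the moment at which its call begins. There is no depth.
- robot.finish_job(): hands the job in, once; it reports no verdict.
The state is a dict: "time_s": time; "joint_positions": joint angles; "joint_velocities": joint speeds; "joint_torque": joint torques, N m; "tool_pos": TCP position; "tcp_rot": TCP orientation; "contact_force": force on the tool from outside, world axes, zero at the start; "torque": the same for the moment, N m; "finger_gap": finger opening in m.
Only numpy, scipy, OpenCV 4.12 (cv2) and the standard library are available. Lean on these libraries where they do the work, as an engineer would, in place of code of your own. Each camera call takes 0.05 s, during which the arm holds its last target. There are 200 camera calls.

## Working session

There is one attempt and no reset: what is moved stays moved. The work goes in short steps, Python scripts to look and compute and a shell command to move; the robot and the scene stay as the last step left them, time stands still between calls to the robot, and variables do not carry over. Pictures are saved under pics/ and viewed, about 12 in all and at most 16, crops included, and the job is handed in when it is done.

```bash
mkdir -p pics; ls; python3 - <<'E'
from bench import telemetry, imaging
import cv2,pickle
s=telemetry.state();print({k:s[k] for k in('time_s','tool_pos','tcp_rot','finger_gap','contact_force')})
for n in("scene","side","wrist"):
    d=imaging.grab_frame(n);pickle.dump(d,open(f'pics/{n}0.pkl','wb'))
    cv2.imwrite(f'pics/{n}0.png',cv2.resize(d["frame"][:,:,::-1],(800,600),interpolation=cv2.INTER_CUBIC))
    print(n,d['fx'],d['cx'],d['cy'],d['k1'],d['extrinsics'])
E
```

```text
pics
{'time_s': 0.0, 'tool_pos': array([5.49436301e-01, 8.11602387e-05, 2.30516981e-01]), 'tcp_rot': array([-7.07021886e-01,  6.05541199e-04,  5.86430498e-04,  7.07191164e-01]), 'finger_gap': 0.08574356855084182, 'contact_force': array([-0.02109523, -0.21478035,  0.47310192])}
scene 499.5589451001863 263.8246544510194 198.97209337606833 -0.14515286262477559 [[ 0.24465703 -0.73411119  0.63342221  1.31066201]
 [ 0.96960674  0.18684436 -0.15796189 -0.22436584]
 [-0.00238977  0.65281693  0.75751194  1.06830569]
 [ 0.          0.          0.          1.        ]]
side 430.9529077331907 254.12070769410357 186.6548029302956 0.039380327475349114 [[ 0.9095553   0.31028806 -0.27646064  0.13131414]
 [-0.41523007  0.6511206  -0.63531563 -0.80869036]
 [-0.01712163  0.69264947  0.72107113  0.97373864]
 [ 0.          0.          0.          1.        ]]
wrist 314.5394980760284 255.5379283694258 195.6744819893792 0.021053217670975812 [[ 9.99999458e-01  4.23152736e-04  9.50945804e-04  5.50620826e-01]
 [-6.92915040e-04  9.52396938e-01  3.04859955e-01  7.74021040e-02]
 [-7.76675547e-04 -3.04860449e-01  9.52396715e-01  3.73265570e-01]
 [ 0.00000000e+00  0.00000000e+00  0.00000000e+00  1.00000000e+00]]
```

View pics/scene0.png

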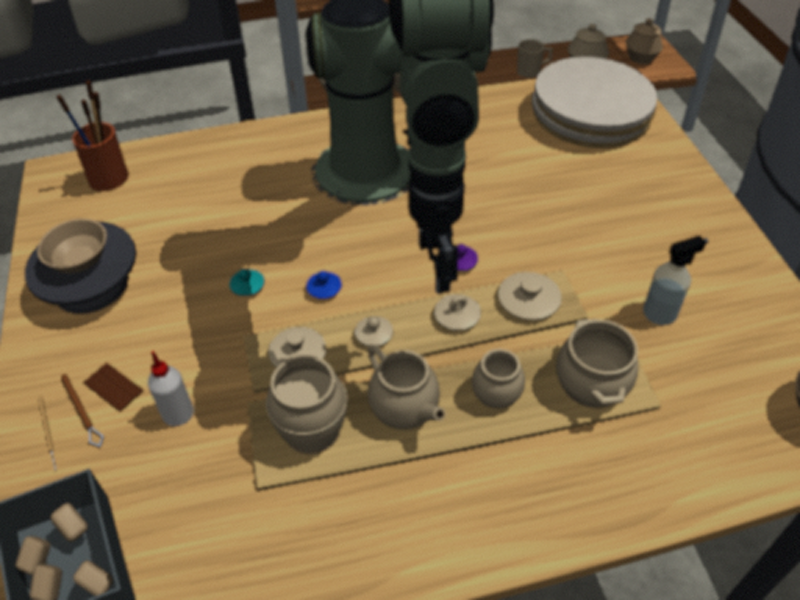

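View pics/side0.png

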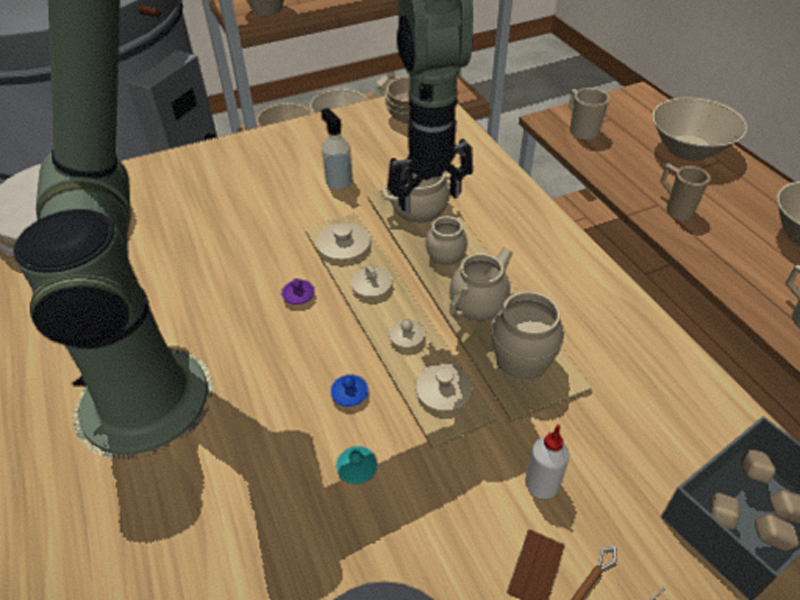

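```bash
cat > h.py <<'E'
import numpy as np,cv2,pickle
from scipy.optimize import minimize
from bench import telemetry,imaging
def proj(d,P):
    E=np.array(d['extrinsics']);c=(np.atleast_2d(P)-E[:3,3])@E[:3,:3]
    s=np.c_[c[:,0],-c[:,1]]/-c[:,2:3];s=s*(1+d['k1']*(s**2).sum(1,keepdims=True))
    return s*[d['fx'],d['fy']]+[d['cx'],d['cy']]
def unproj(d,uv,z):
    n=(np.array(uv,float)-[d['cx'],d['cy']])/[d['fx'],d['fy']];s=n.copy()
    for _ in range(10): s=n/(1+d['k1']*(s**2).sum())
    E=np.array(d['extrinsics']);r=E[:3,:3]@[s[0],-s[1],-1];o=E[:3,3]
    return (o+r*(z-o[2])/r[2])[:2]
A=np.linspace(0,2*np.pi,120,endpoint=False)
def circ(xy,z,r): return np.c_[xy[0]+r*np.cos(A),xy[1]+r*np.sin(A),np.full(120,z)]
def grads(d):
    g=cv2.GaussianBlur(d['frame'],(0,0),1.0).astype(np.float32)
    return [np.dstack([cv2.Sobel(g[:,:,c],cv2.CV_32F,1,0),cv2.Sobel(g[:,:,c],cv2.CV_32F,0,1)]) for c in range(3)]
def score(d,G,xy,z,r):
    p=proj(d,circ(xy,z,r)).astype(np.float32);q=proj(d,circ(xy,z,r+.001));n=q-p;n/=np.linalg.norm(n,axis=1,keepdims=True)
    t=0
    for g in G:
        s=cv2.remap(g,p[:,:1].copy(),p[:,1:].copy(),cv2.INTER_LINEAR)
        t=t+abs((s.reshape(-1,2)*n).sum(1))
    return np.minimum(t,250).mean()
def fit(views,xy0,circles,span=.02):
    f=lambda xy:-sum(score(d,G,xy,z,r) for d,G in views for z,r in circles)
    xs=np.arange(-span,span+1e-9,.002)
    b=min(((f((xy0[0]+a,xy0[1]+c)),xy0[0]+a,xy0[1]+c) for a in xs for c in xs))
    return minimize(f,b[1:],method='Nelder-Mead',options=dict(initial_simplex=[b[1:],(b[1]+.002,b[2]),(b[1],b[2]+.002)])).x,-b[0]
LID=dict(honey=.033,teapot=.041,jar=.049,crock=.057)
POT=dict(honey=(.082,.026),teapot=(.105,.034),jar=(.135,.042),crock=(.098,.05))
E
python3 - <<'E'
from h import *
S,D,W=[pickle.load(open(f'pics/{n}0.pkl','rb')) for n in('scene','side','wrist')]
k=.64
L={'jar':(297,347),'honey':(373,334),'teapot':(458,314),'crock':(530,297)}
Ld={'jar':(443,388),'honey':(407,336),'teapot':(371,283),'crock':(343,242)}
P={'jar':(304,385),'teapot':(404,374),'honey':(500,365),'crock':(599,347)}
Pd={'jar':(528,318),'teapot':(479,272),'honey':(447,229),'crock':(420,180)}
ims={n:cv2.resize(d['frame'][:,:,::-1],None,fx=3,fy=3,interpolation=cv2.INTER_CUBIC) for n,d in zip('SDW',(S,D,W))}
gS,gD=grads(S),grads(D)
def draw(xy,z,r,c):
    for n,d in zip('SDW',(S,D,W)):
        cv2.polylines(ims[n],[np.int32(3*proj(d,circ(xy,z,r)+0)+1)],True,c,1)
for nm,a,b,zr in [('L',L,Ld,0),('P',P,Pd,1)]:
    for n in a:
        z=.012+(POT[n][0] if zr else .014)
        r=POT[n][1]+.005 if zr else LID[n]
        pa=unproj(S,np.array(a[n])*k,z);pb=unproj(D,np.array(b[n])*k,z)
        cs=[(z,r)]+([(z,r-.005)] if zr else [])
        out=[]
        for vs in([(S,gS)],[(D,gD)],[(S,gS),(D,gD)]):
            if n=='crock' and zr and len(vs)==1 and vs[0][0] is D: continue
            if n=='crock' and zr and len(vs)==2: vs=vs[:1]
            x,s=fit(vs,(pa+pb)/2 if n!='crock' or not zr else pa,cs,.012);out.append(np.round(x*1000,1))
        print(nm,n,'click',np.round(pa*1000),np.round(pb*1000),'fit',*out)
        for c in cs: draw(out[-1]/1000,*c,(0,0,255))
cv2.imwrite('pics/s1.png',ims['S'][500:820,480:1260]);cv2.imwrite('pics/w1.png',cv2.resize(ims['W'],(800,600),interpolation=cv2.INTER_AREA));cv2.imwrite('pics/d1.png',ims['D'][330:870,550:1150])
E
```

```text
L jar click [ 469. -217.] [ 471. -216.] fit [ 472.2 -219. ] [ 474.1 -212.2] [ 473.5 -213.9]
L honey click [473. -85.] [464. -84.] fit [477.8 -91.1] [458.4 -97.6] [463.3 -89.3]
L teapot click [466.  69.] [458.  70.] fit [470.2  57.9] [453.1  51.4] [456.9  61.6]
L crock click [459. 206.] [452. 207.] fit [452.3 207.2] [451.6 212.6] [451.7 209.8]
P jar click [ 639. -219.] [ 616. -226.] fit [ 629.4 -220. ] [ 626.7 -216. ] [ 629.2 -219.7]
P teapot click [634. -69.] [614. -73.] fit [627.  -72.5] [618.8 -68.4] [624.8 -68. ]
P honey click [638.  84.] [630.  81.] fit [636.5  80.9] [631.3  84.7] [633.7  84.4]
P crock click [654. 241.] [642. 229.] fit [656.3 244.6] [656.3 244.6]
```

View pics/s1.png

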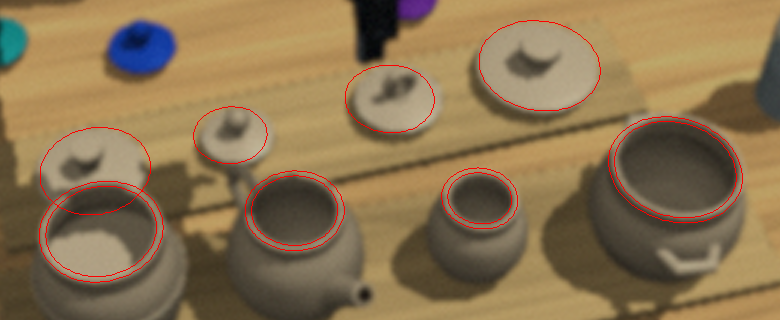

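View pics/w1.png

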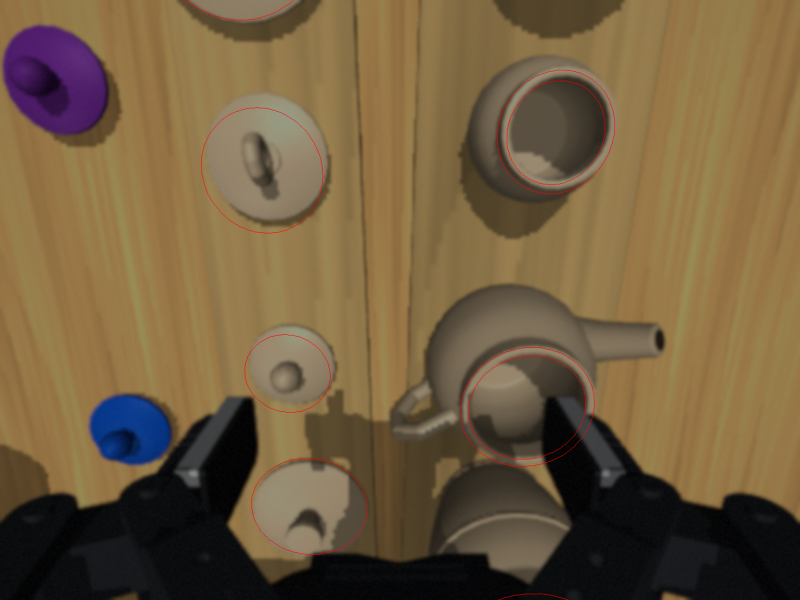

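Wrist view: honey_lid plate at (291,365), teapot_lid (267,157, ring knob nearly along y), jar_lid (308,507), mouths match the fits. Candidates for honey_lid: buff (373,331) in the scene on the near board; look-alikes are turquoise (247,282), blue (324,286) and purple (462,258), all off the board. So it's the buff one. Refit the two poorly fitted lids from the wrist view.

```bash
python3 - <<'E'
from h import *
S,D,W=[pickle.load(open(f'pics/{n}0.pkl','rb')) for n in('scene','side','wrist')]
V={n:(d,grads(d)) for n,d in zip('SDW',(S,D,W))}
im=cv2.resize(W['frame'][:,:,::-1],None,fx=3,fy=3,interpolation=cv2.INTER_CUBIC)
ims=cv2.resize(S['frame'][:,:,::-1],None,fx=3,fy=3,interpolation=cv2.INTER_CUBIC)
C={'honey':(291,365),'teapot':(267,157),'jar':(308,507)}
for n,c in C.items():
    p=unproj(W,np.array(c)*.64,.026)
    o=[np.round(fit([V[v] for v in vs],p,[(.026,LID[n])],.006)[0]*1000,1) for vs in('W','WS','WSD')]
    print(n,np.round(p*1000),*o)
    for I,d in((im,W),(ims,S)): cv2.polylines(I,[np.int32(3*proj(d,circ(o[1]/1000,.026,LID[n]))+1)],True,(0,0,255),1)
for n,x in {'honey':(.6337,.0844),'teapot':(.6248,-.068)}.items():
    z,r=POT[n]; print('P',n,*[np.round(fit([V[v] for v in vs],x,[(.012+z,r+.005),(.012+z,r)],.008)[0]*1000,1) for vs in('W','WS','WSD')])
# ring knob ends in 800px wrist image, at mid height 37mm
for a in((255,158),(262,158)): print(unproj(W,np.array(a)*.64,.012+.0375))
a=cv2.resize(im[80:860,360:900],(540,780))[:600];b=ims[560:860,480:1040]
cv2.imwrite('pics/c2.png',np.hstack([im[100:700,400:760],im[500:1100,400:760]]))
E
```

```text
honey [467. -82.] [465.9 -82.8] [465.8 -82.9] [466.  -82.4]
teapot [461.  72.] [460.   70.7] [459.5  70.6] [459.9  70.6]
jar [ 473. -213.] [ 473.9 -218.9] [ 473.4 -219. ] [ 473.3 -217.2]
P honey [635.   86.3] [634.9  86.3] [635.4  85.9]
P teapot [625.2 -66.8] [625.1 -67.3] [625.3 -67.6]
[0.4596138  0.07138046]
[0.46400444 0.07139251]
```

View pics/c2.png

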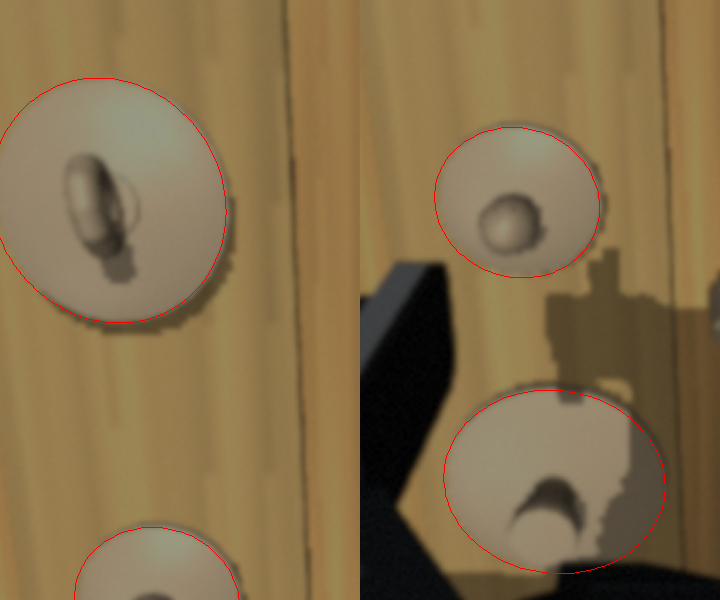

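```bash
python3 -m inch '[{"dp":[-2.1,0,-2.1],"rotation":[0,0,0],"fingers":5},{"dp":[-5.2,0,-5.2],"rotation":[0,0,0],"fingers":5},{"dp":[-8.3,0,-8.3],"rotation":[0,0,0],"fingers":5},{"dp":[-8.3,3,-8.3],"rotation":[0,0,0],"fingers":5},{"dp":[-8.3,6,-8.3],"rotation":[0,0,0],"fingers":5},{"dp":[-8.3,9,-8.3],"rotation":[0,0,0],"fingers":5},{"dp":[-8.3,11,-8.3],"rotation":[0,0,0],"fingers":5},{"dp":[-8.3,11,-8.3],"rotation":[0,0,0],"fingers":5}]'; python3 - <<'E'
from h import *
W=imaging.grab_frame('wrist');cv2.imwrite('pics/w3.png',W['frame'][:,:,::-1]);print(telemetry.state()['tool_pos'],telemetry.state()['finger_gap'],telemetry.state()['tcp_rot'])
print(fit([(W,grads(W))],(.466,-.0826),[(.026,.033)],.008), proj(W,[.466,-.0826,.049]))
E
```

```text
time_s: 1.15
tool_pos: [0.4655, -0.0825, 0.1199]
tcp_rot: [-0.707, 0.001, 0.001, 0.708]
contact_force: [-1.2, -1.3, 0.8]
finger_gap: 0.0499
[ 0.46643484 -0.08279348  0.12096544] 0.050026701118800976 [-7.06906349e-01  5.78804060e-04  5.63918295e-04  7.07306695e-01]
(array([ 0.46743602, -0.08262277]), np.float64(109.41038039174364)) [[255.16228811 207.7227877 ]]
```

View pics/w3.png

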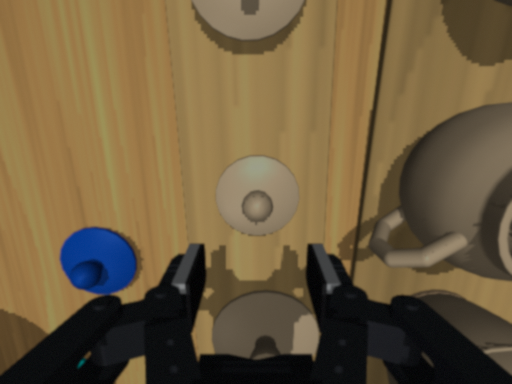

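The buff honey_lid's knob is at (257,207), predicted (255,208), and it sits between the fingers. Blue is well clear at (98,260). Descend and grip.

```bash
python3 -m inch '[{"dp":[0.1,3,0],"rotation":[0,0,0],"fingers":5},{"dp":[0.1,6,0],"rotation":[0,0,0],"fingers":5},{"dp":[0.1,7.5,0],"rotation":[0,0,0],"fingers":5},{"dp":[0.1,8.3,0],"rotation":[0,0,0],"fingers":5},{"dp":[0.1,8.3,0],"rotation":[0,0,0],"fingers":5}]'; python3 -m inch '[{"dp":[0,0,0],"rotation":[0,0,0],"fingers":3.5},{"dp":[0,0,0],"rotation":[0,0,0],"fingers":1.5},{"dp":[0,0,0],"rotation":[0,0,0],"fingers":1},{"dp":[0,0,0],"rotation":[0,0,0],"fingers":1},{"dp":[0,0,0],"rotation":[0,0,0],"fingers":1}]'
```

```text
time_s: 1.82
tool_pos: [0.4684, -0.0831, 0.0387]
tcp_rot: [0.707, 0.0, 0.0, -0.707]
contact_force: [0.3, 0.4, 0.7]
finger_gap: 0.0502
time_s: 2.45
tool_pos: [0.4685, -0.0833, 0.0392]
tcp_rot: [0.707, 0.0, 0.0, -0.707]
contact_force: [-2.2, -0.5, 5.2]
finger_gap: 0.0189
```

```bash
python3 -m inch '[{"dp":[0,0,0],"rotation":[0,0,0],"fingers":1},{"dp":[0,0,0],"rotation":[0,0,0],"fingers":1}]'; python3 - <<'E'
from h import *
W=imaging.grab_frame('side');p=proj(W,[.467,-.083,.05])[0].astype(int);print(p)
cv2.imwrite('pics/w4.png',cv2.resize(W['frame'][p[1]-60:p[1]+60,p[0]-70:p[0]+70,::-1],None,fx=5,fy=5,interpolation=cv2.INTER_CUBIC))
E
```

```text
time_s: 2.7
tool_pos: [0.4684, -0.0832, 0.0392]
tcp_rot: [0.707, 0.0, 0.0, -0.707]
contact_force: [-1.0, -0.5, 5.1]
finger_gap: 0.0192
[261 208]
```

View pics/w4.png

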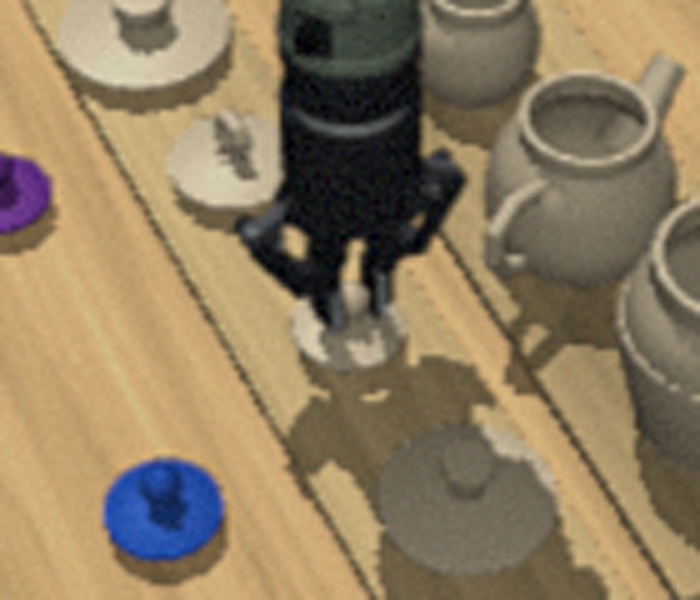

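The gap (19 mm) is below the ball's 23 mm, so the grip may be on the ball's upper half. Regrip 4 mm lower.

```bash
python3 -m inch '[{"dp":[0,0,0],"rotation":[0,0,0],"fingers":3.5},{"dp":[0,0,0],"rotation":[0,0,0],"fingers":3.5},{"dp":[0,0.2,0],"rotation":[0,0,0],"fingers":3.5},{"dp":[0,0.4,0],"rotation":[0,0,0],"fingers":3.5},{"dp":[0,0.4,0],"rotation":[0,0,0],"fingers":3.5}]';  python3 -m inch '[{"dp":[0,0,0],"rotation":[0,0,0],"fingers":2},{"dp":[0,0,0],"rotation":[0,0,0],"fingers":1},{"dp":[0,0,0],"rotation":[0,0,0],"fingers":1},{"dp":[0,0,0],"rotation":[0,0,0],"fingers":1},{"dp":[0,0,0],"rotation":[0,0,0],"fingers":1}]'
```

```text
time_s: 3.38
tool_pos: [0.4678, -0.0829, 0.034]
tcp_rot: [-0.707, 0.0, 0.0, 0.707]
contact_force: [-0.1, 0.6, -0.2]
finger_gap: 0.0347
time_s: 4.0
tool_pos: [0.468, -0.083, 0.0344]
tcp_rot: [0.707, -0.0, -0.0, -0.707]
contact_force: [-1.7, -0.4, 4.1]
finger_gap: 0.0188
```

Same gap at both heights, so it is pad compliance and not a slipping grip. Lift.

```bash
python3 -m inch '[{"dp":[0,-0.5,0],"rotation":[0,0,0],"fingers":1},{"dp":[0,-1.5,0],"rotation":[0,0,0],"fingers":1},{"dp":[0,-4,0],"rotation":[0,0,0],"fingers":1},{"dp":[0,-7,0],"rotation":[0,0,0],"fingers":1},{"dp":[0,-10,0],"rotation":[0,0,0],"fingers":1},{"dp":[0,-13,0],"rotation":[0,0,0],"fingers":1},{"dp":[0,-16,0],"rotation":[0,0,0],"fingers":1},{"dp":[0,-16,0],"rotation":[0,0,0],"fingers":1}]'; python3 - <<'E'
from h import *
s=telemetry.state();print(s['tool_pos'],s['finger_gap'])
W=imaging.grab_frame('side');p=proj(W,s['tool_pos'])[0].astype(int)
a=cv2.resize(W['frame'][p[1]-50:p[1]+50,p[0]-50:p[0]+50,::-1],(380,380),interpolation=cv2.INTER_CUBIC)
W=imaging.grab_frame('wrist')
cv2.imwrite('pics/w5.png',np.hstack([a,cv2.resize(W['frame'][:,66:446,::-1],(380,380))]))
E
```

```text
time_s: 5.0
tool_pos: [0.4698, -0.0836, 0.1969]
tcp_rot: [0.708, 0.002, 0.002, -0.707]
contact_force: [0.7, -0.4, -0.4]
finger_gap: 0.0195
[ 0.46978682 -0.08355192  0.19690938] 0.019542946815499933
```

View pics/w5.png

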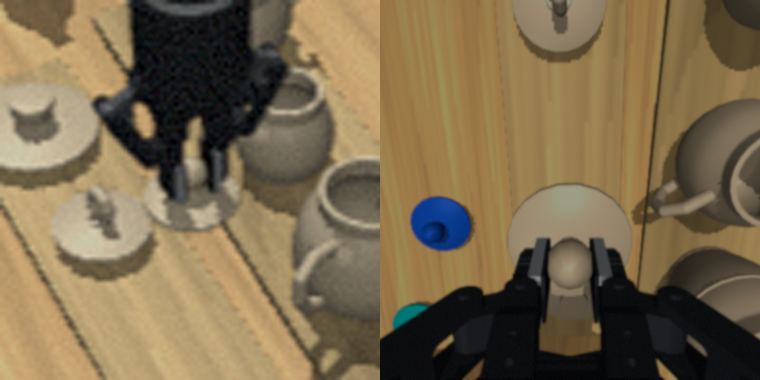

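Held level and centred; the pads are around the ball at (570,262). Carry it to the honey pot.

```bash
python3 -m inch '[{"dp":[1.5,0,1.5],"rotation":[0,0,0],"fingers":1},{"dp":[4,0,4],"rotation":[0,0,0],"fingers":1},{"dp":[7,0,7],"rotation":[0,0,0],"fingers":1},{"dp":[10,0,10],"rotation":[0,0,0],"fingers":1},{"dp":[13,0,13],"rotation":[0,0,0],"fingers":1},{"dp":[15.5,0,15.5],"rotation":[0,0,0],"fingers":1},{"dp":[16.7,0,16.9],"rotation":[0,0,0],"fingers":1},{"dp":[16.7,0,16.9],"rotation":[0,0,0],"fingers":1}]';python3 -m inch '[{"dp":[0,2,0],"rotation":[0,0,0],"fingers":1},{"dp":[0,4,0],"rotation":[0,0,0],"fingers":1},{"dp":[0,5.5,0],"rotation":[0,0,0],"fingers":1},{"dp":[0,6.5,0],"rotation":[0,0,0],"fingers":1},{"dp":[0,6.5,0],"rotation":[0,0,0],"fingers":1}]'; python3 - <<'E'
from h import *
s=telemetry.state();print(s['tool_pos'],s['contact_force'])
out=[]
for n in('scene','side'):
    W=imaging.grab_frame(n);p=proj(W,[.635,.086,.11])[0].astype(int)
    im=cv2.resize(W['frame'][p[1]-40:p[1]+40,p[0]-40:p[0]+40,::-1],None,fx=5,fy=5,interpolation=cv2.INTER_CUBIC)
    for z,r in((.094,.026),(.094,.031)):
        cv2.polylines(im,[np.int32(5*(proj(W,circ((.635,.086),z,r))-p+40)+2)],True,(0,0,255),1)
    out.append(im)
cv2.imwrite('pics/w6.png',np.hstack(out))
E
```

```text
time_s: 6.1
tool_pos: [0.6345, 0.0869, 0.1921]
tcp_rot: [0.707, -0.0, -0.002, -0.707]
contact_force: [0.7, -0.9, -0.8]
finger_gap: 0.0194
time_s: 6.72
tool_pos: [0.6343, 0.0857, 0.1284]
tcp_rot: [0.707, -0.001, -0.0, -0.707]
contact_force: [0.1, -0.2, -0.8]
finger_gap: 0.0193
[0.63430831 0.08573587 0.12844847] [ 0.12048406 -0.20977159 -0.76915081]
```

View pics/w6.png

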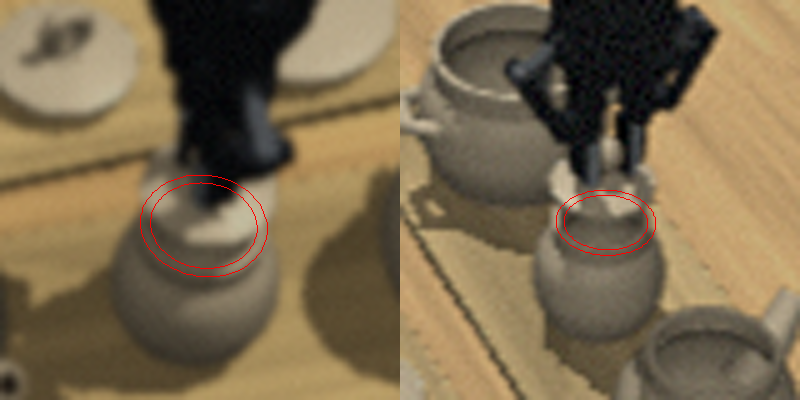

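Aligned over the mouth in both views. Descend softly.

```bash
python3 -m inch '[{"dp":[0,0.7,0],"rotation":[0,0,0],"fingers":1},{"dp":[0,1.4,0],"rotation":[0,0,0],"fingers":1},{"dp":[0,1.8,0],"rotation":[0,0,0],"fingers":1},{"dp":[0,2.1,0],"rotation":[0,0,0],"fingers":1},{"dp":[0,2.1,0],"rotation":[0,0,0],"fingers":1}]';python3 -m inch '[{"dp":[0,0.1,0],"rotation":[0,0,0],"fingers":1},{"dp":[0,0.2,0],"rotation":[0,0,0],"fingers":1},{"dp":[0,0.2,0],"rotation":[0,0,0],"fingers":1}]';python3 -m inch '[{"dp":[0,0.1,0],"rotation":[0,0,0],"fingers":1},{"dp":[0,0.2,0],"rotation":[0,0,0],"fingers":1},{"dp":[0,0.2,0],"rotation":[0,0,0],"fingers":1}]'
```

```text
time_s: 7.45
tool_pos: [0.6348, 0.086, 0.1079]
tcp_rot: [0.707, -0.0, -0.0, -0.707]
contact_force: [-0.2, -0.9, -0.7]
finger_gap: 0.0195
time_s: 7.82
tool_pos: [0.635, 0.086, 0.1063]
tcp_rot: [0.707, -0.0, -0.0, -0.707]
contact_force: [-0.1, -0.3, -0.2]
finger_gap: 0.0195
time_s: 8.2
tool_pos: [0.6351, 0.086, 0.1045]
tcp_rot: [-0.707, -0.0, -0.0, 0.707]
contact_force: [-0.3, -0.0, 0.9]
finger_gap: 0.0196
```

```bash
python3 -m inch '[{"dp":[0,0.05,0],"rotation":[0,0,0],"fingers":1},{"dp":[0,0.1,0],"rotation":[0,0,0],"fingers":1},{"dp":[0,0.1,0],"rotation":[0,0,0],"fingers":1}]';python3 -m inch '[{"dp":[0,0.05,0],"rotation":[0,0,0],"fingers":1},{"dp":[0,0.1,0],"rotation":[0,0,0],"fingers":1},{"dp":[0,0.1,0],"rotation":[0,0,0],"fingers":1}]'
```

```text
time_s: 8.57
tool_pos: [0.6353, 0.0861, 0.1045]
tcp_rot: [-0.707, -0.0, -0.0, 0.707]
contact_force: [-1.9, -0.3, 7.2]
finger_gap: 0.0191
time_s: 8.95
tool_pos: [0.6354, 0.0861, 0.1044]
tcp_rot: [-0.707, -0.001, -0.001, 0.707]
contact_force: [-4.3, 0.1, 12.5]
finger_gap: 0.0194
```

Contact at TCP z 0.1045, as predicted. Ease off, open and rise.

```bash
python3 -m inch '[{"dp":[0,-0.1,0],"rotation":[0,0,0],"fingers":1},{"dp":[0,-0.15,0],"rotation":[0,0,0],"fingers":2.2},{"dp":[0,-0.15,0],"rotation":[0,0,0],"fingers":3},{"dp":[0,-0.15,0],"rotation":[0,0,0],"fingers":4.5},{"dp":[0,-0.15,0],"rotation":[0,0,0],"fingers":4.5},{"dp":[0,-2,0],"rotation":[0,0,0],"fingers":4.5},{"dp":[0,-5,0],"rotation":[0,0,0],"fingers":4.5},{"dp":[0,-9,0],"rotation":[0,0,0],"fingers":4.5}]'; python3 -m inch '[{"dp":[0,-1,0],"rotation":[0,0,0],"fingers":4.5},{"dp":[0,-1,0],"rotation":[0,0,0],"fingers":4.5}]'
python3 - <<'E'
from h import *
s=telemetry.state();print(s['tool_pos'],s['contact_force'])
W=imaging.grab_frame('wrist');V=[(W,grads(W))]
print('pot lid',fit(V,(.635,.086),[(.096,.033)],.006),'teapot lid',fit(V,(.4597,.0706),[(.026,.041)],.006))
p=proj(W,[.635,.086,.1])[0].astype(int);q=proj(W,[.46,.0706,.05])[0].astype(int);print(p,q)
cv2.imwrite('pics/w7.png',cv2.resize(W['frame'][:,:,::-1],(640,480),interpolation=cv2.INTER_CUBIC))
E
```

```text
time_s: 9.95
tool_pos: [0.6342, 0.086, 0.192]
tcp_rot: [0.707, -0.001, -0.001, -0.707]
contact_force: [-0.1, 0.7, 0.8]
finger_gap: 0.0449
time_s: 10.2
tool_pos: [0.6353, 0.086, 0.2024]
tcp_rot: [-0.707, -0.0, -0.0, 0.707]
contact_force: [-0.5, 0.7, 0.1]
finger_gap: 0.0448
[0.63527219 0.08603255 0.20241305] [-0.47980516  0.66904404  0.0682001 ]
pot lid (array([0.63615757, 0.08700005]), np.float64(148.30662079541068)) teapot lid (array([0.45990233, 0.06978451]), np.float64(142.11447981620537))
[253 194] [ 74 194]
```

View pics/w7.png

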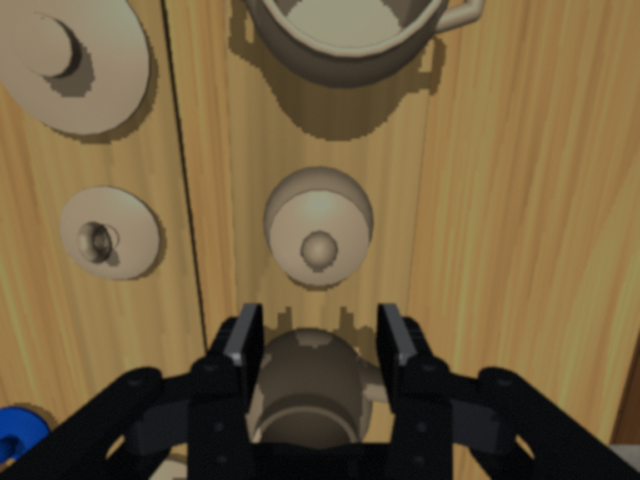

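Honey lid is on the pot, flat and centred (plate at (636,87) mm against the mouth at (635,86)). Next is the teapot lid, with the ring knob yawed about 103°.

```bash
python3 -m inch '[{"dp":[-2,0,-0.2],"rotation":[0,-0.05,0],"fingers":4},{"dp":[-6,0,-0.6],"rotation":[0,-0.12,0],"fingers":4},{"dp":[-10,0,-1],"rotation":[0,-0.2,0],"fingers":4},{"dp":[-14,0,-1.3],"rotation":[0,-0.235,0],"fingers":4},{"dp":[-17,0,-1.6],"rotation":[0,-0.235,0],"fingers":4},{"dp":[-17.5,2,-1.6],"rotation":[0,-0.235,0],"fingers":4},{"dp":[-17.5,5,-1.6],"rotation":[0,-0.235,0],"fingers":4},{"dp":[-17.5,7,-1.6],"rotation":[0,-0.235,0],"fingers":4}]';python3 -m inch '[{"dp":[0,0,0],"rotation":[0,0,0],"fingers":4},{"dp":[0,0,0],"rotation":[0,0,0],"fingers":4}]'
python3 - <<'E'
from h import *
s=telemetry.state();print(s['tool_pos'],s['contact_force'])
W=imaging.grab_frame('wrist');V=[(W,grads(W))]
x=fit(V,(.46,.0703),[(.026,.041)],.006);print('teapot lid',x, proj(W,[*x[0],.06]))
cv2.imwrite('pics/w8.png',cv2.resize(W['frame'][:,:,::-1],(640,480),interpolation=cv2.INTER_CUBIC))
E
```

```text
time_s: 11.25
tool_pos: [0.458, 0.07, 0.1297]
tcp_rot: [-0.702, -0.082, 0.084, 0.702]
contact_force: [0.8, -0.8, -0.4]
finger_gap: 0.0399
time_s: 11.5
tool_pos: [0.4598, 0.07, 0.1322]
tcp_rot: [-0.702, -0.083, 0.083, 0.702]
contact_force: [0.4, 0.1, -0.1]
finger_gap: 0.0399
[0.45981843 0.07003323 0.13216692] [ 0.39247075  0.14259543 -0.05204855]
teapot lid (array([0.46167099, 0.06965702]), np.float64(100.87683495818935)) [[256.87989967 207.60359698]]
```

View pics/w8.png

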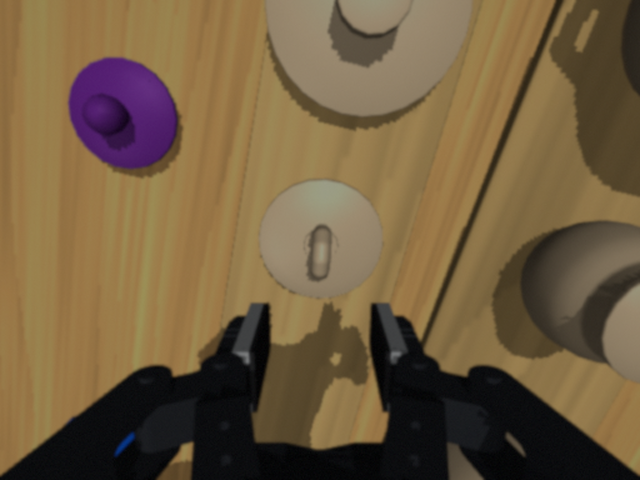

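The ring is upright at (319,250), centred between the jaws and aligned with them; purple is clear at (105,115). Descend, grip and lift.

```bash
python3 -m inch '[{"dp":[0,3,0],"rotation":[0,0,0],"fingers":4},{"dp":[0,6,0],"rotation":[0,0,0],"fingers":4},{"dp":[0,8.5,0],"rotation":[0,0,0],"fingers":4},{"dp":[0,9.5,0],"rotation":[0,0,0],"fingers":4},{"dp":[0,9.5,0],"rotation":[0,0,0],"fingers":4}]';python3 -m inch '[{"dp":[0,0,0],"rotation":[0,0,0],"fingers":2},{"dp":[0,0,0],"rotation":[0,0,0],"fingers":1},{"dp":[0,0,0],"rotation":[0,0,0],"fingers":0},{"dp":[0,0,0],"rotation":[0,0,0],"fingers":0},{"dp":[0,0,0],"rotation":[0,0,0],"fingers":0},{"dp":[0,0,0],"rotation":[0,0,0],"fingers":0}]'
```

```text
time_s: 12.18
tool_pos: [0.4601, 0.07, 0.0374]
tcp_rot: [-0.702, -0.083, 0.083, 0.702]
contact_force: [-0.5, -0.3, 0.2]
finger_gap: 0.04
time_s: 12.92
tool_pos: [0.461, 0.07, 0.0383]
tcp_rot: [0.702, 0.084, -0.082, -0.702]
contact_force: [-0.4, -0.9, 6.5]
finger_gap: 0.0096
```

```bash
python3 -m inch '[{"dp":[0,-0.5,0],"rotation":[0,0,0],"fingers":0},{"dp":[0,-2,0],"rotation":[0,0,0],"fingers":0},{"dp":[0,-5,0],"rotation":[0,0,0],"fingers":0},{"dp":[0,-8,0],"rotation":[0,0,0],"fingers":0},{"dp":[0,-11,0],"rotation":[0,0,0],"fingers":0},{"dp":[0,-14,0],"rotation":[0,0,0],"fingers":0},{"dp":[0,-17,0],"rotation":[0,0,0],"fingers":0},{"dp":[0,-17,0],"rotation":[0,0,0],"fingers":0}]'
```

```text
time_s: 13.92
tool_pos: [0.4614, 0.07, 0.2094]
tcp_rot: [0.702, 0.084, -0.081, -0.702]
contact_force: [-0.4, 0.5, -1.4]
finger_gap: 0.0091
```

```bash
python3 -m inch '[{"dp":[1.2,0,-1.7],"rotation":[0,0.03,0],"fingers":0},{"dp":[3.2,0,-4.3],"rotation":[0,0.1,0],"fingers":0},{"dp":[5.5,0,-7.4],"rotation":[0,0.17,0],"fingers":0},{"dp":[7.8,0,-10.5],"rotation":[0,0.22,0],"fingers":0},{"dp":[10,0,-13.5],"rotation":[0,0.235,0],"fingers":0},{"dp":[12,0,-16],"rotation":[0,0.235,0],"fingers":0},{"dp":[12.75,0,-17.1],"rotation":[0,0.235,0],"fingers":0},{"dp":[12.75,0,-17.1],"rotation":[0,0.235,0],"fingers":0}]';python3 -m inch '[{"dp":[0,1.5,0],"rotation":[0,0,0],"fingers":0},{"dp":[0,3.5,0],"rotation":[0,0,0],"fingers":0},{"dp":[0,5,0],"rotation":[0,0,0],"fingers":0},{"dp":[0,5.5,0],"rotation":[0,0,0],"fingers":0},{"dp":[0,5.5,0],"rotation":[0,0,0],"fingers":0}]'; python3 - <<'E'
from h import *
s=telemetry.state();print(s['tool_pos'],s['contact_force'])
out=[];x=(.6252,-.0673)
for n in('scene','side'):
    W=imaging.grab_frame(n);p=proj(W,[*x,.13])[0].astype(int)
    im=cv2.resize(W['frame'][p[1]-40:p[1]+40,p[0]-40:p[0]+40,::-1],None,fx=5,fy=5,interpolation=cv2.INTER_CUBIC)
    for z,r,c in((.117,.034,(0,0,255)),(.117,.039,(0,0,255)),(s['tool_pos'][2]-.025+.014,.041,(0,255,0))):
        cv2.polylines(im,[np.int32(5*(proj(W,circ(x,z,r))-p+40)+2)],True,c,1)
    out.append(im)
cv2.imwrite('pics/w9.png',np.hstack(out))
E
```

```text
time_s: 14.92
tool_pos: [0.6235, -0.0673, 0.2057]
tcp_rot: [-0.707, 0.001, 0.0, 0.707]
contact_force: [0.2, -0.0, -1.1]
finger_gap: 0.0096
time_s: 15.55
tool_pos: [0.6235, -0.0663, 0.1521]
tcp_rot: [-0.707, 0.0, 0.0, 0.707]
contact_force: [-0.5, 0.0, -0.7]
finger_gap: 0.0093
[ 0.62354597 -0.0662933   0.15206777] [-0.47635276  0.03746935 -0.72228398]
```

View pics/w9.png

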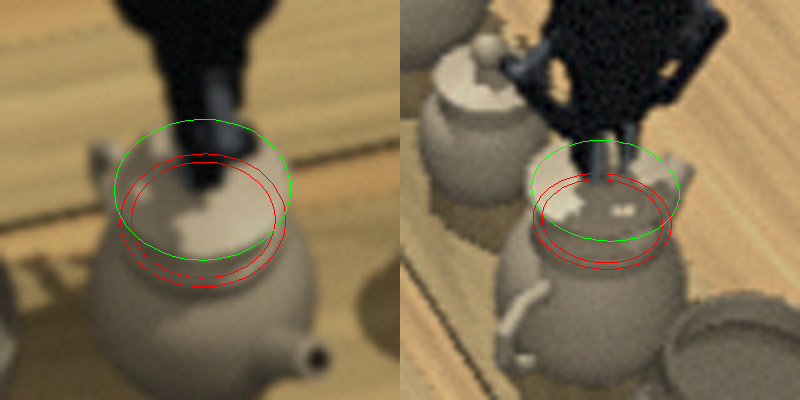

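Both views show the held lid on the predicted outline over the mouth. Lower it.

```bash
python3 -m inch '[{"dp":[0.1,0.6,-0.05],"rotation":[0,0,0],"fingers":0},{"dp":[0.1,1.2,-0.05],"rotation":[0,0,0],"fingers":0},{"dp":[0.1,1.6,-0.05],"rotation":[0,0,0],"fingers":0},{"dp":[0.1,1.8,-0.05],"rotation":[0,0,0],"fingers":0},{"dp":[0.1,1.8,-0.05],"rotation":[0,0,0],"fingers":0}]';python3 -m inch '[{"dp":[0,0.1,0],"rotation":[0,0,0],"fingers":0},{"dp":[0,0.2,0],"rotation":[0,0,0],"fingers":0},{"dp":[0,0.2,0],"rotation":[0,0,0],"fingers":0}]';python3 -m inch '[{"dp":[0,0.05,0],"rotation":[0,0,0],"fingers":0},{"dp":[0,0.1,0],"rotation":[0,0,0],"fingers":0},{"dp":[0,0.1,0],"rotation":[0,0,0],"fingers":0}]';python3 -m inch '[{"dp":[0,0.05,0],"rotation":[0,0,0],"fingers":0},{"dp":[0,0.1,0],"rotation":[0,0,0],"fingers":0},{"dp":[0,0.1,0],"rotation":[0,0,0],"fingers":0}]'
```

```text
time_s: 16.27
tool_pos: [0.6247, -0.0671, 0.134]
tcp_rot: [-0.707, 0.0, 0.0, 0.707]
contact_force: [0.3, -0.6, -0.8]
finger_gap: 0.0095
time_s: 16.65
tool_pos: [0.6248, -0.0671, 0.1323]
tcp_rot: [-0.707, 0.0, 0.0, 0.707]
contact_force: [-0.5, 1.0, 0.2]
finger_gap: 0.0094
time_s: 17.02
tool_pos: [0.6249, -0.0671, 0.1314]
tcp_rot: [0.707, 0.0, 0.0, -0.707]
contact_force: [-0.0, 0.4, -0.8]
finger_gap: 0.0092
time_s: 17.4
tool_pos: [0.6249, -0.0671, 0.1313]
tcp_rot: [0.707, 0.0, 0.0, -0.707]
contact_force: [-2.6, -0.2, 6.0]
finger_gap: 0.0096
```

Contact at 0.1313, as expected. Release and rise.

```bash
python3 -m inch '[{"dp":[0,-0.05,0],"rotation":[0,0,0],"fingers":0.5},{"dp":[0,-0.1,0],"rotation":[0,0,0],"fingers":1.5},{"dp":[0,-0.1,0],"rotation":[0,0,0],"fingers":3.5},{"dp":[0,-0.1,0],"rotation":[0,0,0],"fingers":4.5},{"dp":[0,-0.1,0],"rotation":[0,0,0],"fingers":4.5},{"dp":[0,-2,0],"rotation":[0,0,0],"fingers":5},{"dp":[0,-5,0],"rotation":[0,0,0],"fingers":5},{"dp":[0,-9,0],"rotation":[0,0,0],"fingers":5}]'; python3 -m inch '[{"dp":[0,0,0],"rotation":[0,0,0],"fingers":5},{"dp":[0,0,0],"rotation":[0,0,0],"fingers":5}]'
python3 - <<'E'
from h import *
s=telemetry.state();print(s['tool_pos'],s['contact_force'])
W=imaging.grab_frame('wrist');V=[(W,grads(W))]
print('teapot pot lid',fit(V,(.6252,-.0673),[(.119,.041)],.006))
print('honey pot lid',fit(V,(.6355,.0865),[(.096,.033)],.006))
print('jar rim',fit(V,(.6292,-.2197),[(.147,.042),(.147,.047)],.008),'jar lid',fit(V,(.4734,-.218),[(.026,.049)],.006), proj(W,[[.6292,-.2197,.147],[.4734,-.218,.03]]))
cv2.imwrite('pics/w10.png',cv2.resize(W['frame'][:,:,::-1],(640,480),interpolation=cv2.INTER_CUBIC))
E
```

```text
time_s: 18.4
tool_pos: [0.6241, -0.067, 0.2202]
tcp_rot: [-0.707, 0.001, 0.001, 0.707]
contact_force: [0.4, -0.6, 0.3]
finger_gap: 0.0502
time_s: 18.65
tool_pos: [0.6246, -0.067, 0.2198]
tcp_rot: [-0.707, 0.0, 0.0, 0.707]
contact_force: [0.4, -0.2, -0.3]
finger_gap: 0.0501
[ 0.62457916 -0.0670302   0.21981735] [ 0.38867085 -0.2159239  -0.3078238 ]
teapot pot lid (array([ 0.6260276 , -0.06713541]), np.float64(159.14034673059516))
honey pot lid (array([0.63638832, 0.08808762]), np.float64(90.24229928198231))
jar rim (array([ 0.62763885, -0.21332264]), np.float64(111.47226669613408)) jar lid (array([ 0.47447393, -0.21805636]), np.float64(90.99565261349336)) [[259.79901224 371.90457755]
 [131.01225043 290.71638901]]
```

View pics/w10.png

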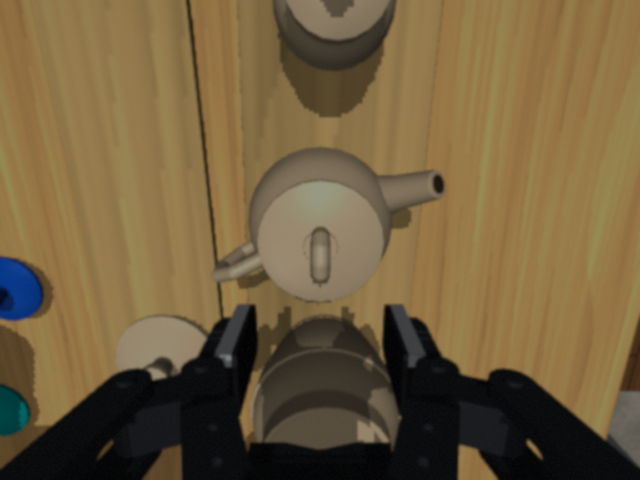

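Teapot lid is seated, centred (626,-67 mm). Next is the jar lid at (474,-218); the jar mouth will be rechecked from the wrist once over the lid.

```bash
python3 -m inch '[{"dp":[-2,0,-2],"rotation":[0,0,0],"fingers":5},{"dp":[-5,0,-5],"rotation":[0,0,0],"fingers":5},{"dp":[-8.5,0,-8.5],"rotation":[0,0,0],"fingers":5},{"dp":[-12,0,-12],"rotation":[0,0,0],"fingers":5},{"dp":[-15,0,-15.1],"rotation":[0,0,0],"fingers":5},{"dp":[-15,3,-15.1],"rotation":[0,0,0],"fingers":5},{"dp":[-15,6,-15.1],"rotation":[0,0,0],"fingers":5},{"dp":[-15,8,-15.1],"rotation":[0,0,0],"fingers":5}]';python3 -m inch '[{"dp":[0,0,0],"rotation":[0,0,0],"fingers":5},{"dp":[0,0,0],"rotation":[0,0,0],"fingers":5}]'
python3 - <<'E'
from h import *
s=telemetry.state();print(s['tool_pos'],s['contact_force'])
W=imaging.grab_frame('wrist');V=[(W,grads(W))]
print('jar lid',fit(V,(.4744,-.218),[(.026,.049)],.006), 'knob top',fit(V,(.4744,-.218),[(.060,.0145)],.006))
S=imaging.grab_frame('scene');D=imaging.grab_frame('side')
for vs in([W],[S],[D],[W,S],[W,S,D]): print('rim',fit([(v,grads(v)) for v in vs],(.628,-.217),[(.147,.042),(.147,.047)],.008))
im=cv2.resize(W['frame'][:,:,::-1],(640,480),interpolation=cv2.INTER_CUBIC)
cv2.imwrite('pics/w11.png',im)
E
```

```text
time_s: 19.7
tool_pos: [0.4731, -0.2174, 0.1377]
tcp_rot: [-0.706, 0.001, 0.001, 0.708]
contact_force: [-0.3, -0.8, -0.2]
finger_gap: 0.0502
time_s: 19.95
tool_pos: [0.4749, -0.2181, 0.1404]
tcp_rot: [-0.707, 0.0, 0.0, 0.707]
contact_force: [0.7, 0.2, 0.4]
finger_gap: 0.0499
[ 0.47486515 -0.21806897  0.14039772] [0.65283952 0.20085658 0.39231073]
jar lid (array([ 0.47437165, -0.21751129]), np.float64(109.20706554405452)) knob top (array([ 0.47434348, -0.21459263]), np.float64(161.99798012532992))
rim (array([ 0.62962645, -0.2181186 ]), np.float64(79.28888909632202))
rim (array([ 0.63119349, -0.22142992]), np.float64(443.55253593112997))
rim (array([ 0.62553737, -0.21672582]), np.float64(470.5340804800102))
rim (array([ 0.63052333, -0.21988166]), np.float64(499.0650893045984))
rim (array([ 0.63003697, -0.21945295]), np.float64(950.0332588425573))
```

View pics/w11.png

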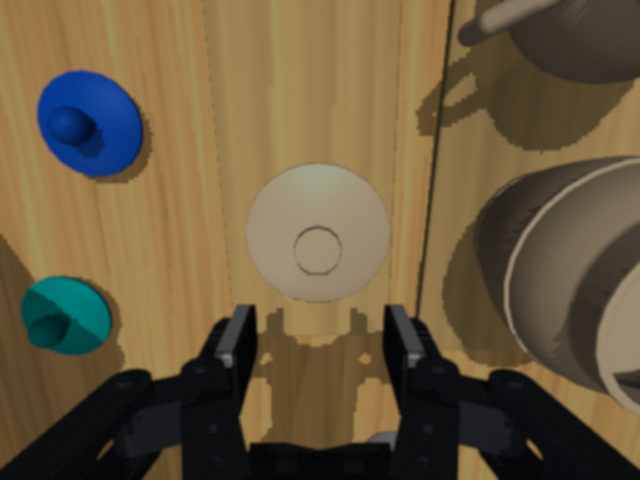

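The jar lid's knob top is at (318,250), centred between the fingers. Grip and lift.

```bash
python3 -m inch '[{"dp":[0,3,0],"rotation":[0,0,0],"fingers":5},{"dp":[0,6,0],"rotation":[0,0,0],"fingers":5},{"dp":[0,9,0],"rotation":[0,0,0],"fingers":5},{"dp":[0,10,0],"rotation":[0,0,0],"fingers":5},{"dp":[0,10,0],"rotation":[0,0,0],"fingers":5}]';python3 -m inch '[{"dp":[0,0,0],"rotation":[0,0,0],"fingers":4},{"dp":[0,0,0],"rotation":[0,0,0],"fingers":2.5},{"dp":[0,0,0],"rotation":[0,0,0],"fingers":1.5},{"dp":[0,0,0],"rotation":[0,0,0],"fingers":1.5},{"dp":[0,0,0],"rotation":[0,0,0],"fingers":1.5},{"dp":[0,0,0],"rotation":[0,0,0],"fingers":1.5}]'
```

```text
time_s: 20.72
tool_pos: [0.4749, -0.2181, 0.0405]
tcp_rot: [-0.707, 0.0, 0.0, 0.707]
contact_force: [0.3, -0.8, 0.2]
finger_gap: 0.0503
time_s: 21.48
tool_pos: [0.4756, -0.2187, 0.0418]
tcp_rot: [0.708, 0.001, 0.001, -0.707]
contact_force: [-1.2, 1.1, 6.0]
finger_gap: 0.0261
```

```bash
python3 -m inch '[{"dp":[0,-0.5,0],"rotation":[0,0,0],"fingers":1.5},{"dp":[0,-2,0],"rotation":[0,0,0],"fingers":1.5},{"dp":[0,-5,0],"rotation":[0,0,0],"fingers":1.5},{"dp":[0,-9,0],"rotation":[0,0,0],"fingers":1.5},{"dp":[0,-13,0],"rotation":[0,0,0],"fingers":1.5},{"dp":[0,-17,0],"rotation":[0,0,0],"fingers":1.5},{"dp":[0,-19,0],"rotation":[0,0,0],"fingers":1.5},{"dp":[0,-19,0],"rotation":[0,0,0],"fingers":1.5}]'
```

```text
time_s: 22.48
tool_pos: [0.4758, -0.2187, 0.2327]
tcp_rot: [0.708, 0.001, 0.001, -0.706]
contact_force: [1.0, 0.3, -1.3]
finger_gap: 0.0259
```

```bash
python3 -m inch '[{"dp":[1.5,0,0],"rotation":[0,0,0],"fingers":1.5},{"dp":[4,0,0],"rotation":[0,0,0],"fingers":1.5},{"dp":[7,0,0],"rotation":[0,0,0],"fingers":1.5},{"dp":[10,0,0],"rotation":[0,0,0],"fingers":1.5},{"dp":[13,0,-0.1],"rotation":[0,0,0],"fingers":1.5},{"dp":[15,0,-0.15],"rotation":[0,0,0],"fingers":1.5},{"dp":[15.4,0,-0.15],"rotation":[0,0,0],"fingers":1.5},{"dp":[15.4,0,-0.15],"rotation":[0,0,0],"fingers":1.5}]';python3 -m inch '[{"dp":[0,1.5,0],"rotation":[0,0,0],"fingers":1.5},{"dp":[0,3.2,0],"rotation":[0,0,0],"fingers":1.5},{"dp":[0,4.4,0],"rotation":[0,0,0],"fingers":1.5},{"dp":[0,4.7,0],"rotation":[0,0,0],"fingers":1.5},{"dp":[0,4.7,0],"rotation":[0,0,0],"fingers":1.5}]'; python3 - <<'E'
from h import *
s=telemetry.state();print(s['tool_pos'],s['contact_force'])
out=[];x=(.6300,-.2195)
for n in('scene','side'):
    W=imaging.grab_frame(n);p=proj(W,[*x,.15])[0].astype(int);zl=s['tool_pos'][2]-.0298+.014
    print(fit([(W,grads(W))],x,[(zl,.049)],.008))
    im=cv2.resize(W['frame'][p[1]-40:p[1]+40,p[0]-40:p[0]+40,::-1],None,fx=5,fy=5,interpolation=cv2.INTER_CUBIC)
    for z,r,c in((.147,.042,(0,0,255)),(.147,.047,(0,0,255)),(zl,.049,(0,255,0))):
        cv2.polylines(im,[np.int32(5*(proj(W,circ(x,z,r))-p+40)+2)],True,c,1)
    out.append(im)
cv2.imwrite('pics/w12.png',np.hstack(out))
E
```

```text
time_s: 23.48
tool_pos: [0.6284, -0.2192, 0.2288]
tcp_rot: [-0.707, 0.001, 0.001, 0.707]
contact_force: [0.3, 1.1, -1.2]
finger_gap: 0.0257
time_s: 24.1
tool_pos: [0.6288, -0.2196, 0.1832]
tcp_rot: [-0.707, 0.0, 0.0, 0.707]
contact_force: [-0.1, -0.7, -0.4]
finger_gap: 0.0263
[ 0.62875051 -0.2196187   0.18315567] [-0.11161671 -0.66167805 -0.38021058]
(array([ 0.62556699, -0.22001944]), np.float64(182.46535336570957))
(array([ 0.62910414, -0.21262746]), np.float64(174.83184023716274))
```

View pics/w12.png

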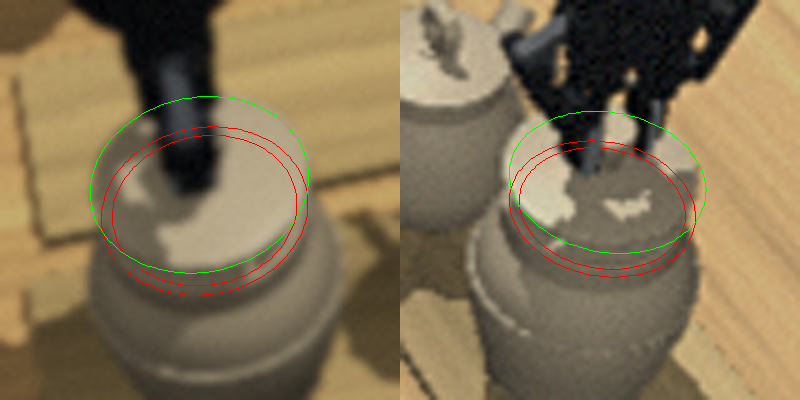

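The lid sits on its predicted outline within about 1–2 mm in both views. Nudge x +1 mm and lower.

```bash
python3 -m inch '[{"dp":[0.1,0.5,0],"rotation":[0,0,0],"fingers":1.5},{"dp":[0.1,1,0],"rotation":[0,0,0],"fingers":1.5},{"dp":[0.1,1.3,0],"rotation":[0,0,0],"fingers":1.5},{"dp":[0.1,1.5,0],"rotation":[0,0,0],"fingers":1.5},{"dp":[0.1,1.5,0],"rotation":[0,0,0],"fingers":1.5}]';python3 -m inch '[{"dp":[0,0.1,0],"rotation":[0,0,0],"fingers":1.5},{"dp":[0,0.2,0],"rotation":[0,0,0],"fingers":1.5},{"dp":[0,0.2,0],"rotation":[0,0,0],"fingers":1.5}]';python3 -m inch '[{"dp":[0,0.05,0],"rotation":[0,0,0],"fingers":1.5},{"dp":[0,0.1,0],"rotation":[0,0,0],"fingers":1.5},{"dp":[0,0.1,0],"rotation":[0,0,0],"fingers":1.5}]';python3 -m inch '[{"dp":[0,0.05,0],"rotation":[0,0,0],"fingers":1.5},{"dp":[0,0.1,0],"rotation":[0,0,0],"fingers":1.5},{"dp":[0,0.1,0],"rotation":[0,0,0],"fingers":1.5}]'
```

```text
time_s: 24.82
tool_pos: [0.6297, -0.2196, 0.1681]
tcp_rot: [-0.707, 0.0, 0.0, 0.707]
contact_force: [-0.6, -0.2, -0.9]
finger_gap: 0.0259
time_s: 25.2
tool_pos: [0.6298, -0.2196, 0.1662]
tcp_rot: [-0.707, 0.0, 0.0, 0.707]
contact_force: [0.2, -0.3, -0.3]
finger_gap: 0.026
time_s: 25.58
tool_pos: [0.6298, -0.2196, 0.1652]
tcp_rot: [-0.707, 0.0, 0.0, 0.707]
contact_force: [0.4, 0.9, -1.7]
finger_gap: 0.0264
time_s: 25.95
tool_pos: [0.6299, -0.2196, 0.1649]
tcp_rot: [0.707, 0.0, 0.0, -0.707]
contact_force: [-1.7, 0.8, 3.6]
finger_gap: 0.0261
```

```bash
python3 -m inch '[{"dp":[0,0,0],"rotation":[0,0,0],"fingers":2.4},{"dp":[0,-0.05,0],"rotation":[0,0,0],"fingers":2.8},{"dp":[0,-0.05,0],"rotation":[0,0,0],"fingers":4},{"dp":[0,-0.05,0],"rotation":[0,0,0],"fingers":5.5},{"dp":[0,-0.05,0],"rotation":[0,0,0],"fingers":5.5},{"dp":[0,-2,0],"rotation":[0,0,0],"fingers":5.5},{"dp":[0,-5,0],"rotation":[0,0,0],"fingers":5.5},{"dp":[0,-8,0],"rotation":[0,0,0],"fingers":5.5}]'; python3 - <<'E'
from h import *
W=imaging.grab_frame('wrist');V=[(W,grads(W))]
print('jar lid on pot',fit(V,(.63,-.2195),[(.149,.049)],.006))
E
python3 -m inch '[{"dp":[-1.5,0,3],"rotation":[0,0,0],"fingers":5.8},{"dp":[-3.5,0,8],"rotation":[0,0,0],"fingers":5.8},{"dp":[-6,0,13],"rotation":[0,0,0],"fingers":5.8},{"dp":[-8,0,18],"rotation":[0,0,0],"fingers":5.8},{"dp":[-10,0,23],"rotation":[0,0,0],"fingers":5.8},{"dp":[-12,0,28],"rotation":[0,0,0],"fingers":5.8},{"dp":[-14,0,33],"rotation":[0,0,0],"fingers":5.8},{"dp":[-16,0,38],"rotation":[0,0,0],"fingers":5.8}]';python3 -m inch '[{"dp":[-1.8,0,4.9],"rotation":[0,0,0],"fingers":5.8},{"dp":[-1.8,3,4.9],"rotation":[0,0,0],"fingers":5.8},{"dp":[-1.8,6,4.9],"rotation":[0,0,0],"fingers":5.8},{"dp":[-1.8,9,4.9],"rotation":[0,0,0],"fingers":5.8},{"dp":[-1.8,10,4.9],"rotation":[0,0,0],"fingers":5.8},{"dp":[-1.8,10,4.9],"rotation":[0,0,0],"fingers":5.8}]'
python3 - <<'E'
from h import *
s=telemetry.state();print(s['tool_pos'],s['contact_force'])
W=imaging.grab_frame('wrist');V=[(W,grads(W))]
print('lid',fit(V,(.452,.21),[(.026,.057)],.008))
S=imaging.grab_frame('scene');D=imaging.grab_frame('side')
for vs in([W],[S],[D],[W,S],[W,S,D]): print('rim',fit([(v,grads(v)) for v in vs],(.656,.2446),[(.11,.05),(.11,.055)],.01))
cv2.imwrite('pics/w13.png',np.hstack([cv2.resize(W['frame'][:,:,::-1],(400,300)),cv2.resize(D['frame'][80:275,200:460,::-1],(400,300),interpolation=cv2.INTER_CUBIC)]))
E
```

```text
time_s: 26.95
tool_pos: [0.6297, -0.2196, 0.2449]
tcp_rot: [-0.707, 0.0, 0.0, 0.707]
contact_force: [0.8, 0.4, 0.1]
finger_gap: 0.0552
jar lid on pot (array([ 0.63101309, -0.21847206]), np.float64(118.78416269435783))
time_s: 28.0
tool_pos: [0.4691, 0.1619, 0.2443]
tcp_rot: [-0.707, -0.0, -0.0, 0.707]
contact_force: [1.1, 0.3, 0.4]
finger_gap: 0.0581
time_s: 28.75
tool_pos: [0.4516, 0.2093, 0.1441]
tcp_rot: [0.707, -0.0, -0.0, -0.707]
contact_force: [1.3, -0.1, 0.7]
finger_gap: 0.058
[0.45163589 0.20929761 0.14413545] [ 1.31089513 -0.05771047  0.68848866]
lid (array([0.45490832, 0.20689435]), np.float64(90.83633282422343))
rim (array([0.63247438, 0.24760831]), np.float64(7.384357713528779))
rim (array([0.65620559, 0.24470848]), np.float64(445.27757543786066))
rim (array([0.64922419, 0.2479553 ]), np.float64(455.7357336245793))
rim (array([0.65620559, 0.24470848]), np.float64(445.27757543786066))
rim (array([0.65083307, 0.24832008]), np.float64(842.3086305974705))
```

View pics/w13.png

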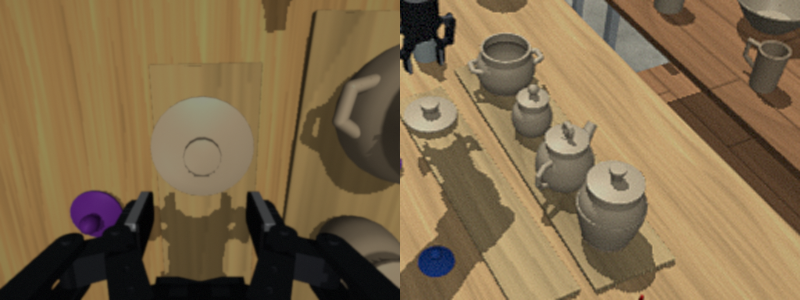

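Jar, teapot and honey lids all look seated flat in the side view. The crock rim estimates disagree by 7 mm, so I take a wrist view over it before picking its lid.

```bash
python3 -m inch '[{"dp":[0,-4,0],"rotation":[0,0,0],"fingers":5.8},{"dp":[0,-8,0],"rotation":[0,0,0],"fingers":5.8},{"dp":[3,-10,0],"rotation":[0,0,0],"fingers":5.8},{"dp":[7,-10,0],"rotation":[0,0,0],"fingers":5.8},{"dp":[11,-10,0],"rotation":[0,0,0],"fingers":5.8},{"dp":[14,-10,0],"rotation":[0,0,0],"fingers":5.8},{"dp":[14,-10,0],"rotation":[0,0,0],"fingers":5.8},{"dp":[14,-10,0],"rotation":[0,0,0],"fingers":5.8}]'
python3 - <<'E'
from h import *
print(telemetry.state()['tool_pos'])
W=imaging.grab_frame('wrist');S=imaging.grab_frame('scene');V=[(W,grads(W))]
rim=[fit(V,(.654,.247),[(.11,r) for r in R],.012) for R in((.05,.055),(.055,))]
print('rim',rim)
print('lid',fit(V,(.453,.208),[(.026,.057)],.008))
print('honey',fit(V,(.6355,.0865),[(.096,.033)],.006))
h=cv2.cvtColor(W['frame'],cv2.COLOR_RGB2HSV);m=cv2.inRange(h,(125,80,30),(160,255,255));v,u=np.nonzero(m)
if len(u): print('purple px',len(u),u.min(),u.max(),v.min(),v.max(),unproj(W,((u.min()+u.max())/2,(v.min()+v.max())/2),.014),W['extrinsics'][:3,3])
im=cv2.resize(W['frame'][:,:,::-1],(640,480),interpolation=cv2.INTER_CUBIC)
for r in(.05,.055): cv2.polylines(im,[np.int32(1.25*proj(W,circ(rim[0][0],.11,r)))],True,(0,0,255),1)
cv2.imwrite('pics/w14.png',im)
E
```

```text
time_s: 29.9
tool_pos: [0.5913, 0.2094, 0.2447]
tcp_rot: [-0.707, 0.0, 0.0, 0.707]
contact_force: [-0.3, -0.4, 0.6]
finger_gap: 0.0578
[0.5913288  0.20937647 0.2447317 ]
rim [(array([0.65346435, 0.24925208]), np.float64(415.39350551368057)), (array([0.65351756, 0.24924765]), np.float64(178.08842296090708))]
lid (array([0.45387341, 0.20750345]), np.float64(149.32479986765455))
honey (array([0.63677541, 0.08689583]), np.float64(113.9358971382169))
purple px 1939 19 71 209 254 [0.32280229 0.11922925] [0.59225135 0.28671285 0.38739765]
```

The crock rim fit is now strong: (653.5, 249.2) mm, lid at (453.9, 207.5). The picture limit is reached, so I continue with numeric checks.

```bash
python3 -m inch '[{"dp":[-3,0,-0.1],"rotation":[0,0,0],"fingers":5.8},{"dp":[-7,0,-0.2],"rotation":[0,0,0],"fingers":5.8},{"dp":[-11,0,-0.25],"rotation":[0,0,0],"fingers":5.8},{"dp":[-13.8,0,-0.25],"rotation":[0,0,0],"fingers":5.8},{"dp":[-13.8,4,-0.25],"rotation":[0,0,0],"fingers":5.8},{"dp":[-13.8,8,-0.25],"rotation":[0,0,0],"fingers":5.8},{"dp":[-13.8,11,-0.25],"rotation":[0,0,0],"fingers":5.8},{"dp":[-13.8,11,-0.25],"rotation":[0,0,0],"fingers":5.8}]'
python3 -m inch '[{"dp":[0,0,0],"rotation":[0,0,0],"fingers":5.8},{"dp":[0,0,0],"rotation":[0,0,0],"fingers":5.8}]'
python3 - <<'E'
from h import *
print(telemetry.state()['tool_pos'])
W=imaging.grab_frame('wrist');V=[(W,grads(W))]
print('lid',fit(V,(.4539,.2075),[(.026,.057)],.006),'knob',fit(V,(.4539,.2075),[(.057,.019)],.006))
E
```

```text
time_s: 31.0
tool_pos: [0.4513, 0.2064, 0.133]
tcp_rot: [0.708, -0.001, -0.002, -0.707]
contact_force: [0.1, -0.1, -0.4]
finger_gap: 0.0579
time_s: 31.25
tool_pos: [0.4549, 0.2073, 0.1359]
tcp_rot: [-0.707, -0.001, -0.001, 0.707]
contact_force: [-0.4, 1.0, -0.4]
finger_gap: 0.0581
[0.45489238 0.20726707 0.13591711]
lid (array([0.45499256, 0.20697678]), np.float64(96.63794472701566)) knob (array([0.4545827 , 0.20666083]), np.float64(121.33204658467864))
```

Lid and knob agree with the tool to under 1 mm. Descend, grip and lift.

```bash
python3 -m inch '[{"dp":[0,3,0],"rotation":[0,0,0],"fingers":5.8},{"dp":[0,6,0],"rotation":[0,0,0],"fingers":5.8},{"dp":[0,8.5,0],"rotation":[0,0,0],"fingers":5.8},{"dp":[0,9.7,0],"rotation":[0,0,0],"fingers":5.8},{"dp":[0,9.7,0],"rotation":[0,0,0],"fingers":5.8}]';python3 -m inch '[{"dp":[0,0,0],"rotation":[0,0,0],"fingers":4.5},{"dp":[0,0,0],"rotation":[0,0,0],"fingers":3.5},{"dp":[0,0,0],"rotation":[0,0,0],"fingers":2.5},{"dp":[0,0,0],"rotation":[0,0,0],"fingers":2.5},{"dp":[0,0,0],"rotation":[0,0,0],"fingers":2.5},{"dp":[0,0,0],"rotation":[0,0,0],"fingers":2.5}]'; python3 -m inch '[{"dp":[0,-0.5,0],"rotation":[0,0,0],"fingers":2.5},{"dp":[0,-2,0],"rotation":[0,0,0],"fingers":2.5},{"dp":[0,-5,0],"rotation":[0,0,0],"fingers":2.5},{"dp":[0,-8,0],"rotation":[0,0,0],"fingers":2.5},{"dp":[0,-11,0],"rotation":[0,0,0],"fingers":2.5},{"dp":[0,-14,0],"rotation":[0,0,0],"fingers":2.5},{"dp":[0,-17,0],"rotation":[0,0,0],"fingers":2.5},{"dp":[0,-17,0],"rotation":[0,0,0],"fingers":2.5}]'
```

```text
time_s: 31.92
tool_pos: [0.4537, 0.2068, 0.0372]
tcp_rot: [0.707, -0.0, -0.0, -0.707]
contact_force: [-0.2, -0.1, -0.0]
finger_gap: 0.0579
time_s: 32.67
tool_pos: [0.4547, 0.2072, 0.0387]
tcp_rot: [-0.707, -0.001, -0.001, 0.707]
contact_force: [-1.9, -0.7, 6.1]
finger_gap: 0.035
time_s: 33.67
tool_pos: [0.4555, 0.2074, 0.2102]
tcp_rot: [-0.707, -0.002, -0.002, 0.708]
contact_force: [0.6, 0.3, -2.0]
finger_gap: 0.0349
```

```bash
python3 -m inch '[{"dp":[1.5,0,0.3],"rotation":[0,0,0],"fingers":2.5},{"dp":[4.5,0,0.9],"rotation":[0,0,0],"fingers":2.5},{"dp":[8,0,1.7],"rotation":[0,0,0],"fingers":2.5},{"dp":[11.5,0,2.5],"rotation":[0,0,0],"fingers":2.5},{"dp":[15,0,3.2],"rotation":[0,0,0],"fingers":2.5},{"dp":[18.2,0,3.9],"rotation":[0,0,0],"fingers":2.5},{"dp":[19.75,0,4.15],"rotation":[0,0,0],"fingers":2.5},{"dp":[19.75,0,4.15],"rotation":[0,0,0],"fingers":2.5}]';python3 -m inch '[{"dp":[0,2,0],"rotation":[0,0,0],"fingers":2.5},{"dp":[0,4,0],"rotation":[0,0,0],"fingers":2.5},{"dp":[0,5.6,0],"rotation":[0,0,0],"fingers":2.5},{"dp":[0,6.3,0],"rotation":[0,0,0],"fingers":2.5},{"dp":[0,6.3,0],"rotation":[0,0,0],"fingers":2.5},{"dp":[0,6.3,0],"rotation":[0,0,0],"fingers":2.5}]'; python3 - <<'E'
from h import *
s=telemetry.state();print(s['tool_pos'],s['contact_force']);z=s['tool_pos'][2]-.0267+.014
for n in('scene','side','wrist'):
    W=imaging.grab_frame(n);print(n,fit([(W,grads(W))],(.653,.248),[(z,.057)],.008))
E
```

```text
time_s: 34.67
tool_pos: [0.6519, 0.2481, 0.2042]
tcp_rot: [0.707, -0.001, -0.001, -0.707]
contact_force: [-1.2, -0.2, -2.1]
finger_gap: 0.0353
time_s: 35.42
tool_pos: [0.6518, 0.2485, 0.1452]
tcp_rot: [-0.707, -0.0, -0.0, 0.707]
contact_force: [-0.0, -0.1, -1.8]
finger_gap: 0.0349
[0.65184872 0.24853141 0.14517521] [-0.0126344  -0.13319754 -1.84531037]
scene (array([0.65055179, 0.24754945]), np.float64(151.05116595906009))
side (array([0.65307432, 0.25444227]), np.float64(159.9320000783943))
wrist (array([0.6528369 , 0.24837646]), np.float64(124.78391839011243))
```

The wrist puts the held lid within 1 mm of the rim centre. Lower it.

```bash
python3 -m inch '[{"dp":[0.05,0.6,0.05],"rotation":[0,0,0],"fingers":2.5},{"dp":[0.05,1.1,0.05],"rotation":[0,0,0],"fingers":2.5},{"dp":[0.05,1.5,0.05],"rotation":[0,0,0],"fingers":2.5},{"dp":[0.05,1.7,0.05],"rotation":[0,0,0],"fingers":2.5},{"dp":[0.05,1.7,0.05],"rotation":[0,0,0],"fingers":2.5}]';python3 -m inch '[{"dp":[0,0.1,0],"rotation":[0,0,0],"fingers":2.5},{"dp":[0,0.2,0],"rotation":[0,0,0],"fingers":2.5},{"dp":[0,0.2,0],"rotation":[0,0,0],"fingers":2.5}]';python3 -m inch '[{"dp":[0,0.05,0],"rotation":[0,0,0],"fingers":2.5},{"dp":[0,0.1,0],"rotation":[0,0,0],"fingers":2.5},{"dp":[0,0.1,0],"rotation":[0,0,0],"fingers":2.5}]';python3 -m inch '[{"dp":[0,0.05,0],"rotation":[0,0,0],"fingers":2.5},{"dp":[0,0.1,0],"rotation":[0,0,0],"fingers":2.5},{"dp":[0,0.1,0],"rotation":[0,0,0],"fingers":2.5}]'
```

```text
time_s: 36.2
tool_pos: [0.6517, 0.2489, 0.127]
tcp_rot: [0.707, -0.0, -0.0, -0.707]
contact_force: [-0.8, -0.1, -1.6]
finger_gap: 0.0348
time_s: 36.58
tool_pos: [0.6518, 0.2489, 0.1253]
tcp_rot: [0.707, -0.0, -0.0, -0.707]
contact_force: [0.3, -0.0, -1.6]
finger_gap: 0.0348
time_s: 36.95
tool_pos: [0.6519, 0.2489, 0.1248]
tcp_rot: [-0.707, -0.0, -0.0, 0.707]
contact_force: [-1.0, -0.9, 1.6]
finger_gap: 0.0347
time_s: 37.33
tool_pos: [0.6519, 0.2489, 0.1247]
tcp_rot: [-0.707, -0.0, -0.0, 0.707]
contact_force: [-3.7, -1.8, 7.9]
finger_gap: 0.035
```

Contact at 0.1247, exactly as predicted. Release, rise and check all four numerically.

```bash
python3 -m inch '[{"dp":[0,-0.05,0],"rotation":[0,0,0],"fingers":3.3},{"dp":[0,-0.1,0],"rotation":[0,0,0],"fingers":3.8},{"dp":[0,-0.1,0],"rotation":[0,0,0],"fingers":4.8},{"dp":[0,-0.1,0],"rotation":[0,0,0],"fingers":6},{"dp":[0,-0.1,0],"rotation":[0,0,0],"fingers":6},{"dp":[0,-2,0],"rotation":[0,0,0],"fingers":6},{"dp":[0,-5,0],"rotation":[0,0,0],"fingers":6},{"dp":[0,-9,0],"rotation":[0,0,0],"fingers":6}]';python3 -m inch '[{"dp":[0,-2,0],"rotation":[0,0,0],"fingers":6},{"dp":[-5,-4,0],"rotation":[0,0,0],"fingers":6},{"dp":[-10,-4,0],"rotation":[0,0,0],"fingers":6},{"dp":[-15,-4,0],"rotation":[0,0,0],"fingers":6},{"dp":[-18,-4,0],"rotation":[0,0,0],"fingers":6},{"dp":[-18,-4,0],"rotation":[0,0,0],"fingers":6},{"dp":[-18,-4,0],"rotation":[0,0,0],"fingers":6}]'
python3 - <<'E'
from h import *
print(telemetry.state()['tool_pos'],telemetry.state()['contact_force'])
F={n:imaging.grab_frame(n) for n in('scene','side','wrist')}
X=dict(honey=(.6355,.0865),teapot=(.6255,-.067),jar=(.63,-.2195),crock=(.653,.249))
for n,x in X.items():
  for v in('scene','side','wrist'):
    W=F[v];p=proj(W,[*x,.1])[0]
    if not(20<p[0]<490 and 20<p[1]<365): continue
    V=[(W,grads(W))];z=.012+POT[n][0]
    # best-scoring plate height vs tilt check
    r=[(dz,fit(V,x,[(z+.002+dz,LID[n])],.006)) for dz in(0,.006,)]
    print(n,v,*[(d,np.round(a*1000,1),round(float(s))) for d,(a,s) in r])
# bottles and pots: change from the start pictures
for v in('scene','side'):
  o=pickle.load(open(f'pics/{v}0.pkl','rb'));k=(512/800)
  for nm,c in (dict(spray=(668,290),slip=(168,390)) if v=='scene' else dict(spray=(337,150),slip=(546,465))).items():
    a,b=(cv2.cvtColor(i['frame'],cv2.COLOR_RGB2GRAY) for i in(o,F[v]))
    u,w=int(c[0]*k),int(c[1]*k);t=a[w-25:w+25,u-16:u+16];m=cv2.minMaxLoc(cv2.matchTemplate(b[w-33:w+33,u-24:u+24],t,cv2.TM_CCOEFF_NORMED))
    print(v,nm,'shift px',m[3][0]-8,m[3][1]-8,'corr',round(m[1],3))
E
```

```text
time_s: 38.33
tool_pos: [0.6511, 0.2487, 0.213]
tcp_rot: [0.707, -0.001, -0.001, -0.707]
contact_force: [0.5, -0.3, 0.3]
finger_gap: 0.06
time_s: 39.2
tool_pos: [0.4727, 0.2491, 0.2537]
tcp_rot: [-0.707, -0.0, -0.001, 0.707]
contact_force: [-0.3, 0.3, -0.7]
finger_gap: 0.0601
[0.47266572 0.24907297 0.2536664 ] [-0.34608279  0.26558402 -0.66200552]
honey scene (0, array([627.7,  88.1]), 188) (0.006, array([631.8,  86.1]), 191)
honey side (0, array([633.4,  99.2]), 208) (0.006, array([629.7,  92.7]), 223)
honey wrist (0, array([639.8,  85.5]), 74) (0.006, array([637.1,  89.8]), 73)
teapot scene (0, array([625.3, -68.5]), 233) (0.006, array([629.9, -69.7]), 232)
teapot side (0, array([623.8, -60.9]), 215) (0.006, array([620.6, -65.6]), 213)
jar scene (0, array([ 632.4, -219.6]), 176) (0.006, array([ 636.6, -219.9]), 175)
jar side (0, array([ 629.6, -212. ]), 192) (0.006, array([ 626. , -216.5]), 193)
crock scene (0, array([650.6, 248.8]), 196) (0.006, array([655.1, 245.8]), 195)
crock side (0, array([652.7, 256.7]), 174) (0.006, array([649.1, 248.7]), 175)
crock wrist (0, array([653.9, 249. ]), 143) (0.006, array([650.5, 250.4]), 121)
scene spray shift px 0 0 corr 0.999
scene slip shift px 0 0 corr 0.999
side spray shift px 0 0 corr 0.709
side slip shift px 0 0 corr 0.762
```

```bash
python3 -c "
from bench import robot
print(robot.finish_job())"
```

```text
the job is handed in; nothing more can be done
None
```

I put all four lids on their own pots, in the order honey, teapot, jar, crock, and handed the job in at about 39 s. Each lid was carried upright by its knob, lowered slowly until it touched the rim, then let go.

**Height:** each lid touched down within about 1 mm of its expected seated height, with 4 to 13 N on the wrist.

**Centring:** after release, the wrist camera placed the honey, teapot and crock lids within about 1–2 mm of their mouths. The jar lid was within about 1.5 mm.

**Bottles:** the scene camera shows neither bottle moved (0 px shift, correlation 0.999). The side camera also shows no shift, but with a weaker match (0.71 and 0.76), probably because the arm and its shadows had moved.

**Checks that disagreed:**
- **Side camera:** its lid fits are consistently off by about 6–8 mm in y.
- **Honey lid, last fit:** the last fits did not settle: 627.7, 88.1 mm (scene), 633.4, 99.2 (side) and a weak 639.8, 85.5 (wrist). I relied on three earlier wrist fits and on the side picture, where it looked seated.
- **Crock lid:** I had reached the picture limit by then, so its final seating was checked only by force, height and fits, not by eye.

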